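# Draw the solder pump from its light stand and lay it in the tool rest

### The arm

A 6-joint arm with a two-finger parallel gripper is mounted at the origin on the work surface. World frame = base frame: x ahead of the robot, y to its left, z up, the work surface at z = 0. Lengths are in m, angles in degrees, forces in N, time in s.
With the tool pointing down it reaches from about 0.35 to 0.875 m from the base axis. Payload 4.2 kg.
Tool frame: the origin (TCP) lies at the very end of the fingers, on their centre line; the grasp point (between the pads) lies 19 mm behind it; y points along the fingers, z is the direction in which the jaws open and shut, and the axes are right-handed (so a half turn about y gives the same grasp; the last joint's range is limited). The gripper opens to 87 mm and grips with 3 to 60 N. Pads are 19 mm wide; open, the fingers measure 117 mm over their backs; the gripper's body (75 mm by 190 mm) begins 51 mm behind the grasp point.
Start: joints at [91.364, 22.042, 0.453, 0, -68.411, -14.817], TCP at [0.145, 0.608, 0.223] pointing down, gripper open.
Joint ranges: [-179.83, 179.83], [-69.29, 118.12], [-61.27, 80.66], [-181.25, 117.63], [-171.15, -9.14], [-177.46, 177.46]. Speed limits (degrees/s): [159.86, 159.86, 180, 180, 180, 180].

### API

Orientations are given as a 3x3 rotation matrix whose columns are the frame's x, y, z axes.
In Python, from station import r, eyes gives the robot as it stands.
- The arm moves only by the tool play_rows, never from a script. Its argument "deltas" is one flat list of numbers, 5 for each row, row after row: the closure in counts, from 0 (fully open) to 255 (shut), then the shift along the tool's x, y, z in mm, then the turn about the tool's y in rad. In form: [claw, tx, ty, tz, roll, claw, tx, ty, tz, roll, ...]. A call has exactly 10 rows; each row shifts and turns the commanded pose from where the row before left it, along the tool's axes as they then stand; what a row does not reach is not made up. A row lasts 1/10 s, in which the tool goes at most 50 mm and 8.59 degrees, less where a joint would pass 70% of its speed; a pose out of reach is approached as far as the arm can. A call is refused whole if a number of a shift passes 50 or a number of a turn 0.15, either way. A call with a gripper value outside its range is refused whole. The fingers move at their own pace and stop on an object; the grip force is fixed at half the most. Time passes only in rows, so rows that do not move let the fingers close, or fill a call up. It gives the time, the measured TCP pose, the force and the opening at its end, in the units of the state.
- r.sense(): the state, without advancing time (a new reading comes with each control period).
- eyes.capture(name): name is "scene" or "top"; returns a dict with "img" (400x640x3 uint8, blue, green, red), "vfov" (degrees; the focal length in pixels is half the picture's height over the tangent of half this angle, whatever the lens; pixels are square), "cx", "cy" (the principal point, pixels), "R" (3x3) and "t" (3): a world point X has camera coordinates R X + t. Camera axes: x right, y down, z forward; pixel columns grow to the right and rows downward; lengths in m; the calibration is good to about 2 mm. A picture is of the moment at which its call begins. There is no depth.
- r.finish_job(): hands the job in, once; it reports no verdict.
The state is a dict: "time_s": time; "joints": joint angles; "joint_velocities": joint speeds; "effort": joint torques, N m; "tcp_pos": TCP position; "ee_rot": TCP orientation; "wrist_force": force on the tool from outside, world axes, zero at the start; "moment": the same for the moment, N m; "gripper_width": opening from 0.0 (shut) to 1.0 (fully open).
Only numpy, scipy, OpenCV 4.12 (cv2) and the standard library are available. Lean on these libraries where they do the work, as an engineer would, in place of code of your own. Each camera call takes 0.05 s, during which the arm holds its last target.

### The job

Draw the solder pump straight out of the sloping sleeve of its light stand, without tipping the stand or dragging it along (a keeper in the mouth may catch its black front body: ease it sideways by feel), and lay it level in both notches of the tool rest, centred, with its white nozzle end in the red notch. Hold the pump until it lies in both notches, then let go of it. Do not disturb the programmer box, the solder spool or the screwdriver.

Things in the scene. Friction and masses are not known exactly. Their poses are not given: they have to be found in the camera images.
- pump_mid (a point): solder pump, 200 mm long, 100 g: middle of its axis, 100 mm from the nozzle tip; z axis from white nozzle to black knob. From the tip: nozzle 0-20 mm, black front body 24 mm thick 20-63, blue barrel 17 mm thick 63-178, rod, knob 18 mm thick 188-200. Heavy end: its weight acts about 60 mm from the tip. It starts nozzle down in the stand's sleeve, the first 77 mm inside, upper end leaning away from the robot
- pump_tip (a point): tip of the pump's nozzle, on its axis; axes as pump_mid
- stand: light loose stand, 650 g; a pull of 2-4 N tips or drags it: black base 150 (x, from -67 to +83) x 90 (y) x 8 mm; square steel sleeve 40 wide (y) x 32 mm outside, 34 x 26 inside, 82 long, closed below, axis 40 deg above level, direction (0.766, 0, 0.643) in the stand's frame. The pump lies in it by its weight alone. y axis across the sleeve. Origin on the underside
- sleeve_mouth (a point): centre of the sleeve's open end, 98 mm above the bench; axes as stand. Two grey keeper teeth, last 6 mm inside the mouth, leave a gap 25.6 mm wide (y) whose middle lies up to 4 mm left or right of centre, different each time, not reported. After 7-8 mm of pull the 24 mm front body meets them: if it catches, pulling on drags or tips the stand; back off a little, shift the pump sideways and feel again
- rest: fixed tool rest: base plate 164 (x) x 70 (y) x 8 mm, two upright 90-degree V notches 8 mm thick at x = -60 mm (red, robot's side, cut for the pump's black body) and +60 mm (grey, cut for the barrel), 50 mm wide at the top, tips at most 66 mm above the bench; they centre the pump as it comes down. Open between them to the plate. Origin: centre of underside; x from red to grey
- rest_mid (a point): where the middle of the pump's axis lies when it rests in both notches: on the line of the notches, half-way between them, 52 mm above the bench; axes as rest
- programmer: bystander: white chip programmer box 100 x 62 x 26 mm with a teal socket on top (total 34 mm, thin lever to 50 mm), loose; origin at the centre of its underside
- spool: bystander: solder spool with green flanges standing on end, 60 mm in diameter, 44 mm high, loose; origin at the centre of its underside
- driver: bystander: blue screwdriver lying on the bench, 170 mm long, loose; origin at its underside near the middle, x axis along it
There are look-alikes about, which are no part of the job. There is more than one size of the rest; the one meant has the size given above.

How it is judged (in metres and radians):
On the way, in this order (a step that is already met when the one before it is completed fails the run):
1. the pump is drawn clear of the sleeve in the fingers, the stand upright where it stood (distance between pump_tip and sleeve_mouth below 0.15 m and z of pump_tip in the frame of sleeve_mouth above 0.002 m and contact force between pump and stand below 0.05 N and contact force between the fingers and pump above 1 N and angle between stand's own z axis and vertical below 0.03 rad and distance of stand from where it was at the start of the episode below 0.02 m), for 0.1 s.
2. the pump lies in both notches, centred, nozzle in the red one, while still held (horizontal distance between pump_mid and rest_mid below 0.012 m and z of pump_mid in the frame of rest_mid between -0.006 and 0.006 m and x of pump_tip in the frame of rest_mid below -0.07 m and angle between the z axis of pump_mid and the x axis of rest_mid, either way round below 0.08 rad and contact force between pump and rest above 0.2 N and contact force between the fingers and pump above 1 N), for 0.1 s.
At the end, for the whole second after the job is handed in: The pump lies released and at rest in both notches, its middle within 12 mm (level) and 6 mm (height) of the rest's middle point, its axis within 0.08 rad of the line of the notches, nozzle on the red side; the stand stands upright (within 0.03 rad) and within 20 mm of where it stood (horizontal distance between pump_mid and rest_mid below 0.012 m and z of pump_mid in the frame of rest_mid between -0.006 and 0.006 m and x of pump_tip in the frame of rest_mid below -0.07 m and angle between the z axis of pump_mid and the x axis of rest_mid, either way round below 0.08 rad and contact force between pump and rest above 0.2 N and angle between stand's own z axis and vertical below 0.03 rad and distance of stand from where it was at the start of the episode below 0.02 m and linear speed of pump below 0.02 m/s and contact force between the fingers and pump below 0.05 N); the robot touches nothing.
It fails at once if the stand is tipped by more than 0.1 rad (angle between stand's own z axis and vertical above 0.1 rad).
It fails at once if the stand is dragged or lifted more than 20 mm from its place (distance of stand from where it was at the start of the episode above 0.02 m).
It fails at once if a bystander is moved more than 15 mm (distance of any of programmer, spool, driver from where it was at the start of the episode above 0.015 m).
It also fails if it takes over 67 s, if anything falls off the work surface, if the arm or the gripper's body presses on something with over 40 N, if the wrist force passes 120 N, or if a joint passes its speed limit or range.

## Working session

There is one attempt and no reset: what is moved stays moved. The work goes in short steps, Python scripts to look and compute and a tool call to move; the robot and the scene stay as the last step left them, time stands still between calls to the robot, and variables do not carry over. Pictures are saved under pics/ and viewed, and the job is handed in when it is done.

Besides the shell and the picture viewer there is one more tool, called after "Call:" as name(argument=value, ...) on one line, values as JSON. play_rows: Moves the arm, as the interface text tells. Its arguments: {"type":"object","properties":{"deltas":{"type":"array","items":{"type":"number"}}},"required":["deltas"]}

```bash
ls; mkdir -p pics
python3 - <<'E'
from station import r, eyes
import cv2,numpy as np
for n in("scene","top"):
    c=eyes.capture(n); cv2.imwrite(f"pics/{n}0.png",c["img"])
    np.savez(f"{n}0.npz",**c)
    print(n,c["vfov"],c["cx"],c["cy"],c["R"],c["t"], -np.array(c["R"]).T@c["t"])
print(r.sense())
E
```

```text
pics
scene 46.092843410729785 318.1040030271858 193.11561670445366 [[ 0.66624854  0.74565682 -0.01043   ]
 [ 0.40061739 -0.36968054 -0.83835673]
 [-0.62898218  0.55437551 -0.54502221]] [-0.29015393 -0.08491572  1.70469893] [ 1.2995586  -0.76007977  0.85488281]
top 55.60905135616245 308.206296179903 196.8763560908315 [[-0.02824113 -0.99924616 -0.02663741]
 [-0.9825205   0.03265389 -0.18326808]
 [ 0.18399974  0.0209961  -0.98270202]] [0.03148395 0.43263719 1.0895034 ] [ 0.2254957  -0.0055424   1.15078443]
{'time_s': 0.1, 'joints': array([ 9.13661227e+01,  2.20853681e+01,  3.87342515e-01, -2.50704216e-02,
       -6.84107432e+01, -1.48181095e+01]), 'joint_velocities': array([-0.01896282, -0.0519677 ,  0.23199975,  0.19002551, -0.0464357 ,
        0.0270603 ]), 'effort': array([ 4.90548318e-04, -3.91694605e+01,  1.87935501e+01,  4.23192680e+00,
        1.34552771e-02, -7.09331175e-05]), 'tcp_pos': array([0.14523702, 0.60733653, 0.22157821]), 'ee_rot': array([[-9.72527664e-01, -3.61490378e-04, -2.32787053e-01],
       [ 2.32787315e-01, -1.90749981e-03, -9.72525798e-01],
       [-9.24825419e-05, -9.99998115e-01,  1.93924671e-03]]), 'wrist_force': array([ 0.40209095, -0.3209806 , -0.7963381 ]), 'moment': array([ 0.06252391, -0.00497111, -0.0298472 ]), 'gripper_width': 1.0005653315140342}
```

View pics/scene0.png

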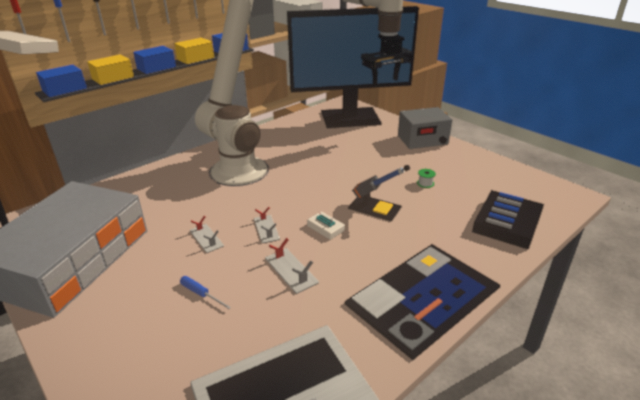

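View pics/top0.png

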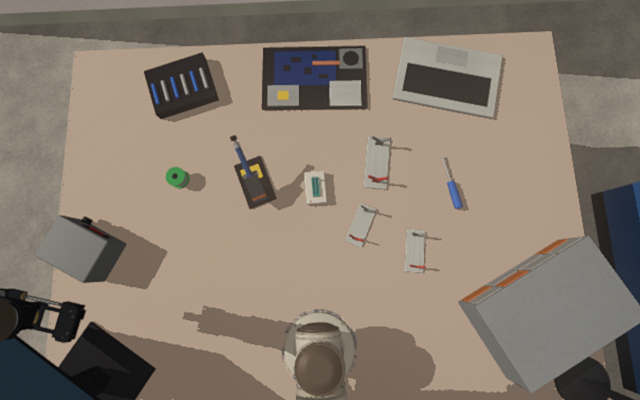

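```bash
cat > h.py <<'E'
import numpy as np,cv2
def load(n):
    return dict(np.load(n+".npz"))
def f(c): return 200/np.tan(np.radians(float(c["vfov"]))/2)
def ray(c,u,v):
    d=np.array([(u-float(c["cx"]))/f(c),(v-float(c["cy"]))/f(c),1.0])
    return -c["R"].T@c["t"], c["R"].T@d
def plane(c,u,v,z):
    o,d=ray(c,u,v); return o+d*(z-o[2])/d[2]
def proj(c,X):
    p=c["R"]@np.asarray(X)+c["t"]; return np.array([float(c["cx"])+f(c)*p[0]/p[2],float(c["cy"])+f(c)*p[1]/p[2]])
def tri(c1,p1,c2,p2):
    o1,d1=ray(c1,*p1);o2,d2=ray(c2,*p2)
    A=np.stack([d1,-d2],1);s=np.linalg.lstsq(A,o2-o1,rcond=None)[0]
    a=o1+s[0]*d1;b=o2+s[1]*d2
    return (a+b)/2,np.linalg.norm(a-b)
E
python3 - <<'E'
import cv2
t=cv2.imread("pics/top0.png");s=cv2.imread("pics/scene0.png")
def crop(im,x0,y0,w,h,k,n): cv2.imwrite(n,cv2.resize(im[y0:y0+h,x0:x0+w],None,fx=k,fy=k,interpolation=cv2.INTER_CUBIC))
crop(t,215,125,90,70+20,6,"pics/t_stand.png")
crop(t,335,125,140,150,4,"pics/t_rest.png")
crop(s,340,155,80,70,8,"pics/s_stand.png")
crop(s,180,195,170,120,4,"pics/s_rest.png")
E
```

```text
(no output)
```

View pics/t_stand.png

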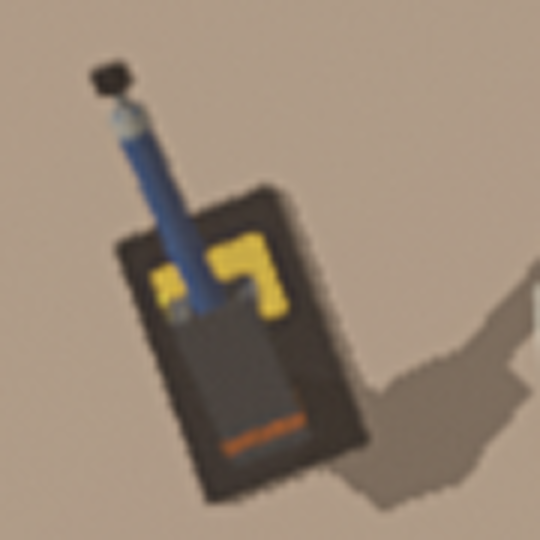

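View pics/t_rest.png

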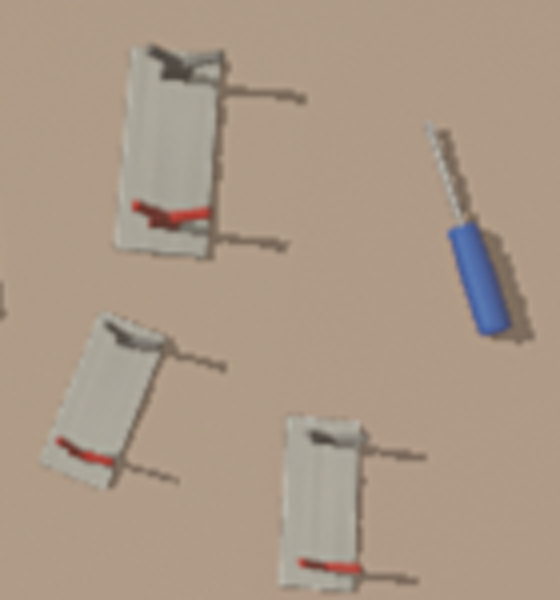

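View pics/s_stand.png

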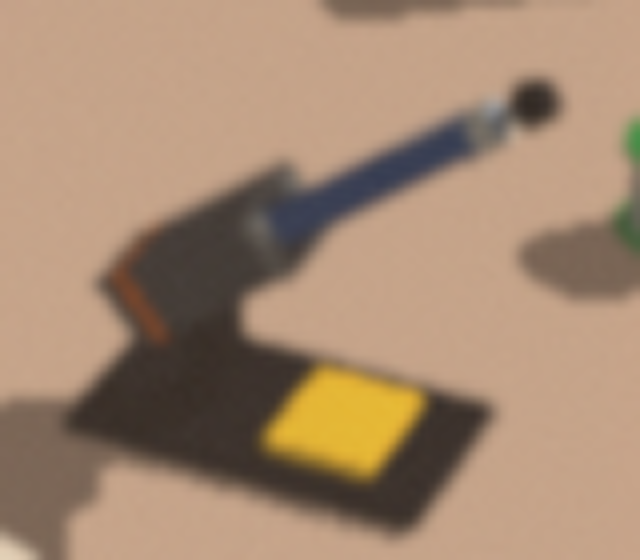

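View pics/s_rest.png

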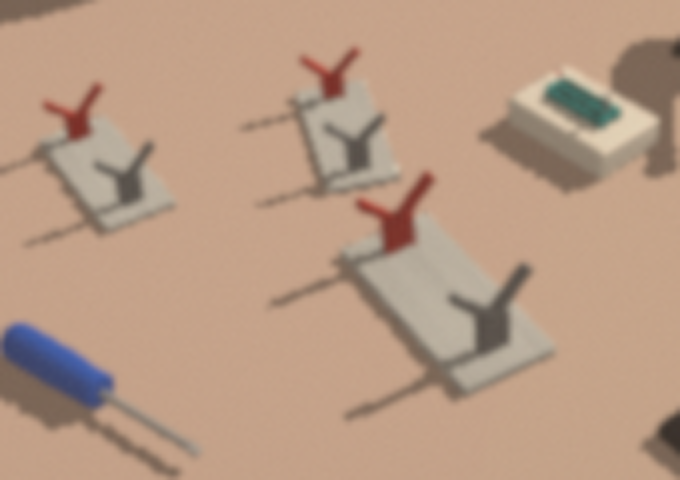

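Run:
```python
from h import *
T=load("top0");S=load("scene0")
def px(U,V,k,x0,y0): return ((U+.5)/k-.5+x0,(V+.5)/k-.5+y0)
def loop(pts,z,k,x0,y0,c):
    P=np.array([plane(c,*px(*p,k,x0,y0),z) for p in pts])
    print(np.round(P,4).tolist(),np.round(P.mean(0),4)); 
    print([round(float(np.linalg.norm(P[i]-P[(i+1)%4])),4) for i in range(4)])
    for i in range(4):
        d=P[(i+1)%4]-P[i];print(round(np.degrees(np.arctan2(d[1],d[0])),2))
print("stand");loop([(118,243),(275,185),(368,440),(210,503)],.008,6,215,125,T)
print("stand scene");loop([(492,408),(408,533),(66,425),(140,345)],.008,8,340,155,S)
print("rest");loop([(133,47),(224,55),(211,259),(116,249)],.008,4,335,125,T)
print("rest scene");loop([(345,252),(430,212),(553,350),(462,395)],.008,4,180,195,S)
# pump knob & axis
k,d=tri(T,px(112,78,6,215,125),S,px(534,102,8,340,155));print("knob",k,d)
a,d=tri(T,px(135,140,6,215,125),S,px(468,132,8,340,155));print("barrel end",a,d)
# mouth
k2=k
# yellow patch
print("rest small");loop([(104,315),(172,343),(112,487),(40,462)],.008,4,335,125,T)
print("rest 3");loop([(288,418),(364,425),(355,590),(280,585)],.008,4,335,125,T)
print("prog",plane(T,315,187,.026),"spool",plane(T,177,177,.044),"driver",plane(T,453,185,.015))
```

```text
stand
[[0.5484, 0.2476, 0.008], [0.5769, 0.1652, 0.008], [0.4395, 0.1181, 0.008], [0.4095, 0.1993, 0.008]] [0.4936 0.1826 0.008 ]
[0.0872, 0.1452, 0.0866, 0.147]
-70.94
-161.08
110.28
19.15
stand scene
[[0.5543, 0.2462, 0.008], [0.5865, 0.1585, 0.008], [0.4485, 0.114, 0.008], [0.4285, 0.1763, 0.008]] [0.5045 0.1738 0.008 ]
[0.0934, 0.145, 0.0654, 0.1439]
-69.78
-162.12
107.86
29.07
rest
[[0.6268, -0.1743, 0.008], [0.6175, -0.245, 0.008], [0.4548, -0.224, 0.008], [0.465, -0.1521, 0.008]] [ 0.541  -0.1988  0.008 ]
[0.0713, 0.1641, 0.0727, 0.1633]
-97.46
172.66
81.88
-7.83
rest scene
[[0.4667, -0.2192, 0.008], [0.4726, -0.1497, 0.008], [0.6335, -0.1776, 0.008], [0.625, -0.246, 0.008]] [ 0.5495 -0.1981  0.008 ]
[0.0698, 0.1633, 0.0689, 0.1606]
85.09
-9.84
-97.1
170.41
knob [0.58067151 0.21552768 0.17030042] 0.0014210098782327766
barrel end [0.55742062 0.20902005 0.15034902] 0.0011759510199866544
rest small
[[0.414, -0.1401, 0.008], [0.3909, -0.1903, 0.008], [0.284, -0.1391, 0.008], [0.3041, -0.0864, 0.008]] [ 0.3483 -0.139   0.008 ]
[0.0553, 0.1185, 0.0564, 0.1223]
-114.79
154.41
69.06
-26.04
rest 3
[[0.3314, -0.2733, 0.008], [0.3244, -0.3294, 0.008], [0.2038, -0.3126, 0.008], [0.2089, -0.2582, 0.008]] [ 0.2671 -0.2934  0.008 ]
[0.0565, 0.1218, 0.0546, 0.1234]
-97.1
172.08
84.61
-7.04
prog [ 0.46585548 -0.00296007  0.026     ] spool [0.50711939 0.41354433 0.044     ] driver [ 0.46019867 -0.42150006  0.015     ]
```

Run:
```python
from h import *
T=load("top0");S=load("scene0")
def win(m,x0,y0,x1,y1):
    o=np.zeros_like(m);o[y0:y1,x0:x1]=m[y0:y1,x0:x1];return o
def fitline(c,box):
    hsv=cv2.cvtColor(c["img"],cv2.COLOR_BGR2HSV)
    m=((hsv[...,0]>100)&(hsv[...,0]<130)&(hsv[...,1]>90)).astype(np.uint8)
    m=win(m,*box)
    ys,xs=np.nonzero(m)
    p=np.stack([xs,ys],1).astype(np.float32)
    vx,vy,x0,y0=cv2.fitLine(p,cv2.DIST_L2,0,.01,.01).ravel()
    t=(p-[x0,y0])@[vx,vy]
    print(len(p),p.min(0),p.max(0))
    return np.array([x0,y0]),np.array([vx,vy]),t.min(),t.max()
LT=fitline(T,(225,140,255,180)); LS=fitline(S,(365,160,405,190))
def nrm(c,L):
    o,d1=ray(c,*L[0]);_,d2=ray(c,*(L[0]+10*L[1]));n=np.cross(d1,d2);return o,n/np.linalg.norm(n)
o1,n1=nrm(T,LT);o2,n2=nrm(S,LS)
d=np.cross(n1,n2);d/=np.linalg.norm(d);d*=np.sign(d[2])
A=np.stack([n1,n2,[0,0,1]]);
for z in(.098,.12,.15): print(np.linalg.solve(A,[n1@o1,n2@o2,z]))
print("dir",d,"elev",np.degrees(np.arcsin(d[2])),"yaw",np.degrees(np.arctan2(d[1],d[0])))
# base: dark mask
hsv=cv2.cvtColor(T["img"],cv2.COLOR_BGR2HSV);
print(T["img"][190,260],T["img"][195,243],T["img"][160,262],T["img"][200,268], T["img"][195,285])
g=T["img"].max(2)
m=win((g<85).astype(np.uint8),225,145,290,215)
cnts,_=cv2.findContours(m,cv2.RETR_EXTERNAL,cv2.CHAIN_APPROX_NONE)
cn=max(cnts,key=cv2.contourArea)
print(cv2.contourArea(cn),cv2.minAreaRect(cn))
cv2.imwrite("pics/m1.png",cv2.resize(m[120:220,210:300]*255,None,fx=5,fy=5))
# rest plate
b=T["img"].astype(int);print(b[165,370],b[150,380],b[150,350])
```

```text
50 [236. 149.] [249. 176.]Traceback (most recent call last):
  File "<stdin>", line 15, in <module>
  File "<stdin>", line 11, in fitline
cv2.error: OpenCV(4.12.0) /io/opencv/modules/imgproc/src/linefit.cpp:50: error: (-215:Assertion failed) count > 0 in function 'fitLine2D_wods'
```

```bash
cat > m.py <<'E'
from h import *
def win(m,x0,y0,x1,y1):
    o=np.zeros_like(m);o[y0:y1,x0:x1]=m[y0:y1,x0:x1];return o
def fitline(c,box):
    I=c["img"].astype(float);w=np.clip(I[...,0]-I[...,2]-8,0,None)
    w=win(w,*box)
    ys,xs=np.nonzero(w); ww=w[ys,xs]; p=np.stack([xs,ys],1).astype(float)
    c0=(p*ww[:,None]).sum(0)/ww.sum(); q=p-c0
    C=(q*ww[:,None]).T@q; e,V=np.linalg.eigh(C)
    t=q@V[:,1];print(len(p),p.min(0),p.max(0),"rms",np.sqrt(e[0]/ww.sum()))
    return c0,V[:,1],t.min(),t.max()
def nrm(c,L):
    o,d1=ray(c,*L[0]);_,d2=ray(c,*(L[0]+10*L[1]));n=np.cross(d1,d2);return o,n/np.linalg.norm(n)
def axis(T,S,bt,bs):
    LT=fitline(T,bt); LS=fitline(S,bs)
    o1,n1=nrm(T,LT);o2,n2=nrm(S,LS)
    d=np.cross(n1,n2);d/=np.linalg.norm(d);d*=np.sign(d[2])
    A=np.stack([n1,n2,[0,0,1]]);
    P=lambda z:np.linalg.solve(A,[n1@o1,n2@o2,z])
    return d,P
E
python3 - <<'E'
from m import *
T=load("top0");S=load("scene0")
d,P=axis(T,S,(228,140,255,180),(365,160,405,195))
for z in(.098,.12,.15): print(P(z))
print("dir",d,"elev",np.degrees(np.arcsin(d[2])),"yaw",np.degrees(np.arctan2(d[1],d[0])))
for p in [(260,190),(243,195),(262,160),(268,200),(285,195)]: print(p,T["img"][p[1],p[0]])
g=T["img"].max(2)
m=win((g<95).astype(np.uint8),225,145,290,215)
cnts,_=cv2.findContours(m,cv2.RETR_EXTERNAL,cv2.CHAIN_APPROX_NONE)
cn=max(cnts,key=cv2.contourArea)
print(cv2.contourArea(cn),cv2.minAreaRect(cn))
cv2.imwrite("pics/m1.png",cv2.resize(m[120:220,210:300]*255,None,fx=5,fy=5))
b=T["img"].astype(int);print(b[165,370],b[150,380],b[150,350])
E
```

```text
161 [235. 147.] [251. 177.] rms 1.1910063956513313
97 [374. 171.] [397. 184.] rms 0.8881674988646295
[0.49991695 0.18949694 0.098     ]
[0.52456281 0.19825703 0.12      ]
[0.55817079 0.21020262 0.15      ]
dir [0.72109624 0.25630566 0.64368286] elev 40.06699283510192 yaw 19.567192198246453
(260, 190) [65 70 77]
(243, 195) [135 155 176]
(262, 160) [70 83 96]
(268, 200) [45 52 60]
(285, 195) [ 94 109 125]
1172.5 ((252.43795776367188, 174.704345703125), (61.9409294128418, 28.535545349121094), 70.01689147949219)
[154 166 171] [154 166 171] [135 155 175]
```

View pics/m1.png

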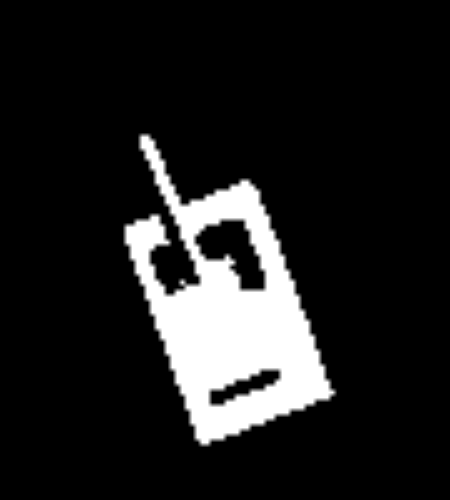

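Call:
play_rows(deltas=[0,-40,-3,26,0,0,-40,0,26,0,0,-40,0,26,0,0,-40,0,26,0,0,-40,0,26,0,0,-40,0,26,0,0,-40,0,26,0,0,-40,0,26,0,0,-40,0,26,0,0,-40,0,26,0])

```text
time_s: 1.1
tcp_pos: [0.4747, 0.2602, 0.2253]
ee_rot: [[-0.973, -0.0, -0.232], [0.232, -0.0, -0.973], [0.0, -1.0, 0.0]]
wrist_force: [0.6, 1.4, 0.5]
gripper_width: 0.997
```

Call:
play_rows(deltas=[0,-20,0,15,0,0,-20,0,15,0,0,-10,0,10,0,0,0,0,0,-0.144,0,0,0,0,-0.144,0,0,0,0,-0.144,0,0,0,0,-0.144,0,0,0,0,0,0,0,0,0,0,0,0,0,0,0])

```text
time_s: 2.1
tcp_pos: [0.513, 0.2115, 0.2255]
ee_rot: [[-0.943, -0.0, 0.333], [-0.333, -0.0, -0.943], [0.0, -1.0, -0.0]]
wrist_force: [1.2, 0.2, 0.0]
gripper_width: 0.998
```

```bash
cat > g.py <<'E'
import sys,numpy as np
from station import r
def st():
    s=r.sense();R=s["ee_rot"]
    print("t",round(s["time_s"],2),"tcp",np.round(s["tcp_pos"],4),"jawang",round(float(np.degrees(np.arctan2(R[1,2],R[0,2]))),2),"F",np.round(s["wrist_force"],2),"M",np.round(s["moment"],3),"w",round(s["gripper_width"],4),"tilt",np.round(R[:,1],4))
    return s
def to(target,jaw=None):
    s=st();R=s["ee_rot"];print("tool delta mm",np.round(R.T@(np.array(target)-s["tcp_pos"])*1000,1))
    if jaw is not None:
        a=np.degrees(np.arctan2(R[1,2],R[0,2]));print("roll",np.radians(-(jaw-a)))
E
python3 - <<'E'
from g import *
to((.5257,.1987,.102),-70.5)
print(r.sense()["joints"])
E
```

```text
t 2.1 tcp [0.513  0.2115 0.2255] jawang -70.55 F [1.22 0.16 0.02] M [-0.048 -0.008 -0.035] w 0.9982 tilt [-2.e-04 -1.e-04 -1.e+00]
tool delta mm [ -7.7 123.5  16.3]
roll -0.0008619006082754285
[ 3.91392078e+01  1.51105270e+01 -9.25714837e+00 -5.65242158e-03
 -6.56439942e+01  7.03137407e+01]
```

Call:
play_rows(deltas=[0,-4,0,8,0,0,-4,0,8,0,0,0,20,0,0,0,0,20,0,0,0,0,20,0,0,0,0,20,0,0,0,0,20,0,0,0,0,15,0,0,0,0,8,0,0,0,0,0,0,0])

```text
time_s: 3.1
tcp_pos: [0.526, 0.1982, 0.1014]
ee_rot: [[-0.943, -0.002, 0.334], [-0.334, -0.002, -0.943], [0.002, -1.0, 0.001]]
wrist_force: [-0.2, 0.4, 0.5]
gripper_width: 1.0
```

Run:
```python
from g import *
to((.5257,.1987,.102),-70.5)
from station import eyes
import cv2
for n,b in(("scene",(330,140,100,80)),("top",(205,115,100,100))):
    c=eyes.capture(n);np.savez(n+"1.npz",**c);x,y,w,h=b;cv2.imwrite(f"pics/{n}1.png",cv2.resize(c["img"][y:y+h,x:x+w],None,fx=5,fy=5,interpolation=cv2.INTER_CUBIC))
```

```text
t 3.1 tcp [0.526  0.1982 0.1014] jawang -70.5 F [-0.19  0.42  0.5 ] M [-0.024 -0.046  0.008] w 1.0002 tilt [-0.002  -0.0015 -1.    ]
tool delta mm [ 0.1 -0.6 -0.6]
roll 1.651160473939517e-05
```

View pics/scene1.png

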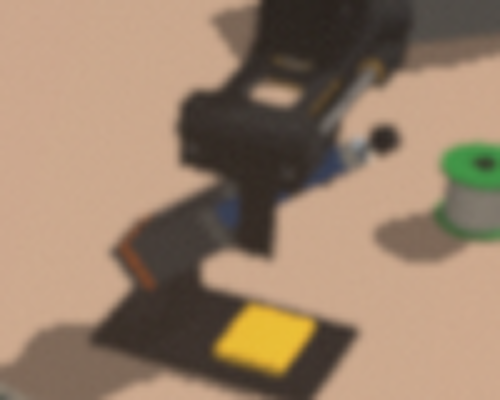

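View pics/top1.png

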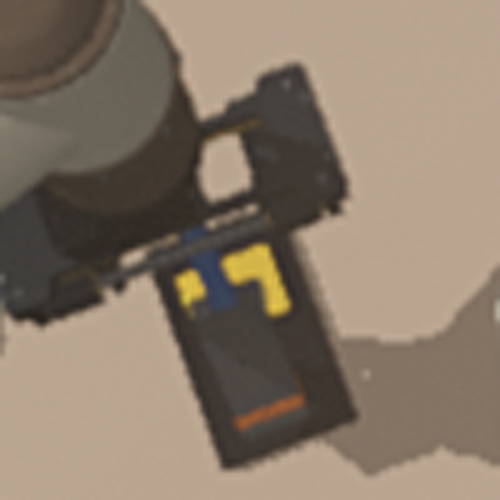

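Call:
play_rows(deltas=[100,0,0,0,0,150,0,0,0,0,180,0,0,0,0,200,0,0,0,0,255,0,0,0,0,255,0,0,0,0,255,0,0,0,0,255,0,0,0,0,255,0,0,0,0,255,0,0,0,0])

```text
time_s: 4.2
tcp_pos: [0.5262, 0.1987, 0.1026]
ee_rot: [[-0.942, 0.0, 0.335], [-0.335, -0.001, -0.942], [0.0, -1.0, 0.001]]
wrist_force: [0.5, -3.8, -0.1]
gripper_width: 0.181
```

Run:
```python
from g import *
st();st()
```

```text
t 4.2 tcp [0.5262 0.1987 0.1026] jawang -70.42 F [ 0.51 -3.8  -0.11] M [-1.089 -0.433  0.15 ] w 0.1807 tilt [ 1.e-04 -7.e-04 -1.e+00]
t 4.2 tcp [0.5262 0.1987 0.1026] jawang -70.42 F [ 0.51 -3.8  -0.11] M [-1.089 -0.433  0.15 ] w 0.1807 tilt [ 1.e-04 -7.e-04 -1.e+00]
```

Call:
play_rows(deltas=[255,0,0,1,0,255,0,0,0,0,255,0,0,0,0,255,0,0,0,0,255,0,0,0,0,255,0,0,0,0,255,0,0,0,0,255,0,0,0,0,255,0,0,0,0,255,0,0,0,0])

```text
time_s: 5.2
tcp_pos: [0.5265, 0.1981, 0.1026]
ee_rot: [[-0.942, 0.0, 0.335], [-0.335, 0.0, -0.942], [-0.0, -1.0, 0.0]]
wrist_force: [0.2, -1.3, -0.5]
gripper_width: 0.185
```

Run:
```python
from g import *
st();
from station import eyes
import cv2
for n,b in(("scene",(330,140,100,80)),("top",(205,115,100,100))):
    c=eyes.capture(n);np.savez(n+"2.npz",**c);x,y,w,h=b;cv2.imwrite(f"pics/{n}2.png",cv2.resize(c["img"][y:y+h,x:x+w],None,fx=5,fy=5,interpolation=cv2.INTER_CUBIC))
st()
from m import *
for k in "12":
    c=load("top"+k);g=c["img"].max(2);m=win((g<95).astype(np.uint8),235,165,290,212);m[:176]=0
    cn=max(cv2.findContours(m,0,1)[0],key=cv2.contourArea);print(cv2.minAreaRect(cn))
```

```text
t 5.2 tcp [0.5265 0.1981 0.1026] jawang -70.45 F [ 0.23 -1.26 -0.51] M [-0.275 -0.284  0.076] w 0.1849 tilt [ 2.e-04  0.e+00 -1.e+00]
t 5.3 tcp [0.5265 0.1981 0.1026] jawang -70.45 F [ 1.23 -1.05  0.29] M [-0.232 -0.218  0.078] w 0.1838 tilt [ 2.e-04  1.e-04 -1.e+00]
((257.01458740234375, 187.54014587402344), (34.686920166015625, 28.36467170715332), 70.01689147949219)
((257.01458740234375, 187.54014587402344), (34.686920166015625, 28.36467170715332), 70.01689147949219)
```

View pics/top2.png

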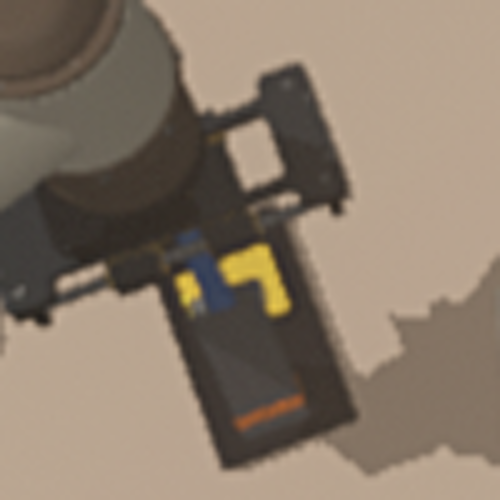

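Call:
play_rows(deltas=[255,0,0,1.5,0,255,0,0,1.5,0,255,0,0,1.5,0,255,-1.15,-0.96,0,0,255,-1.15,-0.96,0,0,255,-1.15,-0.96,0,0,255,-1.15,-0.96,0,0,255,0,0,0,0,255,0,0,0,0,255,0,0,0,0])

```text
time_s: 6.3
tcp_pos: [0.5324, 0.1953, 0.1065]
ee_rot: [[-0.942, 0.0, 0.335], [-0.335, -0.0, -0.942], [-0.0, -1.0, 0.0]]
wrist_force: [-0.6, -0.8, 0.0]
gripper_width: 0.18
```

```bash
cat >> g.py <<'E'
AX=np.array([.7219,.2561,.6428]);LAT=np.array([.335,-.942,0])
P0=np.array([.5265,.1981,.1026])
def feel():
    s=r.sense();F=s["wrist_force"];d=(s["tcp_pos"]-P0)*1000
    print("t",round(s["time_s"],2),"pulled",round(d@AX,2),"lat",round(d@LAT,2),"| F along",round(F@AX,2),"lat",round(F@LAT,2),"F",np.round(F,2),"M",np.round(s["moment"],3),"w",round(s["gripper_width"],4))
E
python3 - <<'E'
from g import *
feel()
E
```

```text
t 6.3 pulled 6.01 lat 4.59 | F along -0.64 lat 0.54 F [-0.62 -0.8   0.02] M [-0.155  0.004  0.05 ] w 0.1796
```

Call:
play_rows(deltas=[255,-0.77,-0.64,0,0,255,-0.77,-0.64,0,0,255,-0.77,-0.64,0,0,255,-0.77,-0.64,0,0,255,0,0,0,0,255,0,0,0,0,255,0,0,0,0,255,0,0,0,0,255,0,0,0,0,255,0,0,0,0])

```text
time_s: 7.3
tcp_pos: [0.5353, 0.1964, 0.1091]
ee_rot: [[-0.942, 0.0, 0.335], [-0.335, 0.0, -0.942], [-0.0, -1.0, -0.0]]
wrist_force: [-0.2, -0.1, 0.4]
gripper_width: 0.18
```

Run:
```python
from g import *
feel()
```

```text
t 7.3 pulled 10.11 lat 4.53 | F along 0.13 lat 0.01 F [-0.19 -0.08  0.45] M [-0.076 -0.027  0.055] w 0.1804
```

Call:
play_rows(deltas=[255,-0.77,-0.64,0,0,255,-0.77,-0.64,0,0,255,-0.77,-0.64,0,0,255,0,0,0,0,255,0,0,0,0,255,0,0,0,0,255,0,0,0,0,255,0,0,0,0,255,0,0,0,0,255,0,0,0,0])

```text
time_s: 8.3
tcp_pos: [0.5374, 0.1971, 0.1109]
ee_rot: [[-0.942, 0.0, 0.335], [-0.335, 0.0, -0.942], [-0.0, -1.0, 0.0]]
wrist_force: [0.2, -0.5, -0.0]
gripper_width: 0.179
```

Run:
```python
from g import *
feel()
```

```text
t 8.3 pulled 13.0 lat 4.56 | F along -0.02 lat 0.49 F [ 0.16 -0.46 -0.01] M [-0.141  0.038  0.027] w 0.1789
```

```bash
cat > snap.py <<'E'
import sys
from g import *
from m import *
from station import eyes
k=sys.argv[1]
a=[]
for n,b in(("scene",(330,130,100,90)),("top",(205,115,100,100))):
    c=eyes.capture(n);np.savez(n+k+".npz",**c);x,y,w,h=b;a.append(cv2.resize(c["img"][y:y+h,x:x+w],(400,400 if n=="top" else 360),interpolation=cv2.INTER_CUBIC))
a[0]=cv2.copyMakeBorder(a[0],0,40,0,0,cv2.BORDER_CONSTANT)
cv2.imwrite(f"pics/both{k}.png",np.hstack(a))
g=load("top"+k)["img"].max(2);m=win((g<95).astype(np.uint8),235,165,290,212);m[:184]=0
cn=max(cv2.findContours(m,0,1)[0],key=cv2.contourArea);print(cv2.minAreaRect(cn))
E
python3 snap.py 3
python3 - <<'E'
from m import *
g=load("top2")["img"].max(2);m=win((g<95).astype(np.uint8),235,165,290,212);m[:184]=0
cn=max(cv2.findContours(m,0,1)[0],key=cv2.contourArea);print(cv2.minAreaRect(cn))
E
```

```text
((258.47442626953125, 191.55474853515625), (26.14334487915039, 28.36467170715332), 70.01689910888672)
((258.47442626953125, 191.55474853515625), (26.14334487915039, 28.36467170715332), 70.01689910888672)
```

View pics/both3.png

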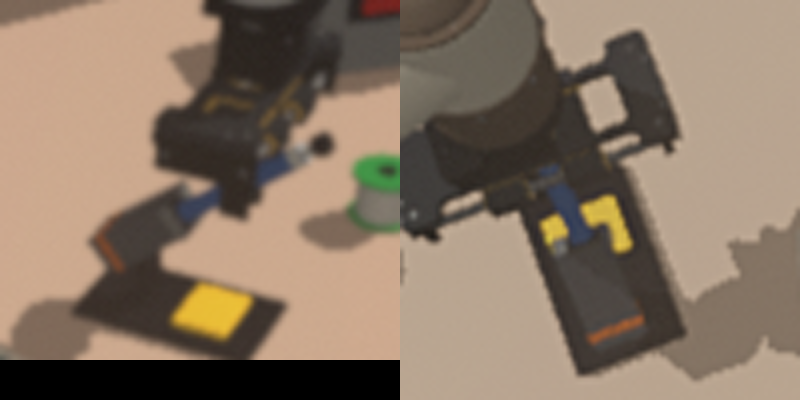

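Call:
play_rows(deltas=[255,-1.15,-0.96,0,0,255,-1.15,-0.96,0,0,255,-1.15,-0.96,0,0,255,-1.15,-0.96,0,0,255,-1.15,-0.96,0,0,255,-1.15,-0.96,0,0,255,0,0,0,0,255,0,0,0,0,255,0,0,0,0,255,0,0,0,0])

```text
time_s: 9.4
tcp_pos: [0.5441, 0.1996, 0.1168]
ee_rot: [[-0.942, 0.001, 0.335], [-0.335, 0.0, -0.942], [-0.001, -1.0, -0.0]]
wrist_force: [-0.4, -0.5, 0.3]
gripper_width: 0.181
```

Run:
```python
from g import *
feel()
```

```text
t 9.4 pulled 22.27 lat 4.46 | F along -0.19 lat 0.39 F [-0.36 -0.55  0.33] M [0.01  0.065 0.033] w 0.1809
```

Call:
play_rows(deltas=[255,-1.53,-1.29,0,0,255,-1.53,-1.29,0,0,255,-1.53,-1.29,0,0,255,-1.53,-1.29,0,0,255,-1.53,-1.29,0,0,255,-1.53,-1.29,0,0,255,-1.53,-1.29,0,0,255,0,0,0,0,255,0,0,0,0,255,0,0,0,0])

```text
time_s: 10.4
tcp_pos: [0.5544, 0.2032, 0.126]
ee_rot: [[-0.942, 0.001, 0.335], [-0.335, 0.001, -0.942], [-0.001, -1.0, -0.0]]
wrist_force: [0.1, 0.7, 0.6]
gripper_width: 0.182
```

```bash
python3 - <<'E'
from g import *
feel()
E
python3 snap.py 4
```

```text
t 10.4 pulled 36.44 lat 4.49 | F along 0.67 lat -0.62 F [0.13 0.7  0.61] M [ 0.188  0.104 -0.056] w 0.1819
((258.47442626953125, 191.55474853515625), (26.14334487915039, 28.36467170715332), 70.01689910888672)
```

View pics/both4.png

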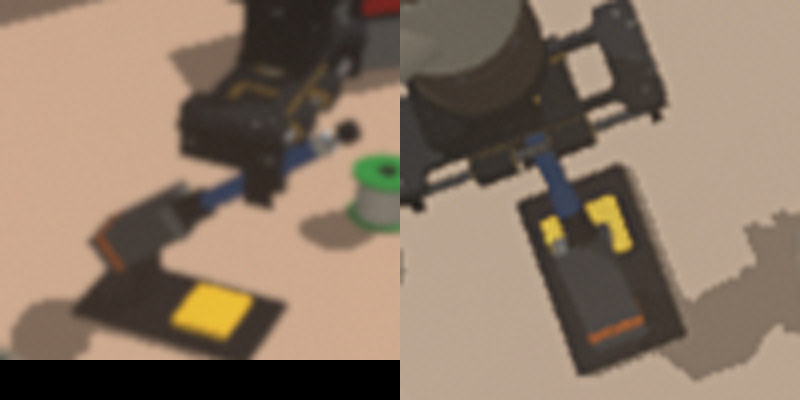

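Call:
play_rows(deltas=[255,-2.3,-1.93,0,0,255,-2.3,-1.93,0,0,255,-2.3,-1.93,0,0,255,-2.3,-1.93,0,0,255,-2.3,-1.93,0,0,255,-2.3,-1.93,0,0,255,-2.3,-1.93,0,0,255,-2.3,-1.93,0,0,255,0,0,0,0,255,0,0,0,0])

```text
time_s: 11.5
tcp_pos: [0.5716, 0.2091, 0.1412]
ee_rot: [[-0.942, 0.0, 0.335], [-0.335, 0.0, -0.942], [-0.0, -1.0, 0.0]]
wrist_force: [-0.3, -0.0, -0.7]
gripper_width: 0.179
```

Run:
```python
from g import *
feel()
```

```text
t 11.5 pulled 60.2 lat 4.71 | F along -0.63 lat -0.09 F [-0.28 -0.   -0.67] M [-0.024 -0.077  0.08 ] w 0.1788
```

Call:
play_rows(deltas=[255,-3.06,-2.57,0,0,255,-3.06,-2.57,0,0,255,-3.06,-2.57,0,0,255,-3.06,-2.57,0,0,255,-3.06,-2.57,0,0,255,-3.06,-2.57,0,0,255,-3.06,-2.57,0,0,255,-3.06,-2.57,0,0,255,0,0,0,0,255,0,0,0,0])

```text
time_s: 12.5
tcp_pos: [0.5943, 0.2174, 0.1616]
ee_rot: [[-0.942, -0.0, 0.335], [-0.335, -0.0, -0.942], [0.0, -1.0, -0.0]]
wrist_force: [-0.3, 0.7, 0.2]
gripper_width: 0.179
```

```bash
python3 - <<'E'
from g import *
feel()
E
python3 snap.py 5
```

```text
t 12.5 pulled 91.81 lat 4.58 | F along 0.1 lat -0.76 F [-0.29  0.7   0.21] M [-0.082 -0.056 -0.024] w 0.1787
((258.47442626953125, 191.55474853515625), (26.14334487915039, 28.36467170715332), 70.01689910888672)
```

View pics/both5.png

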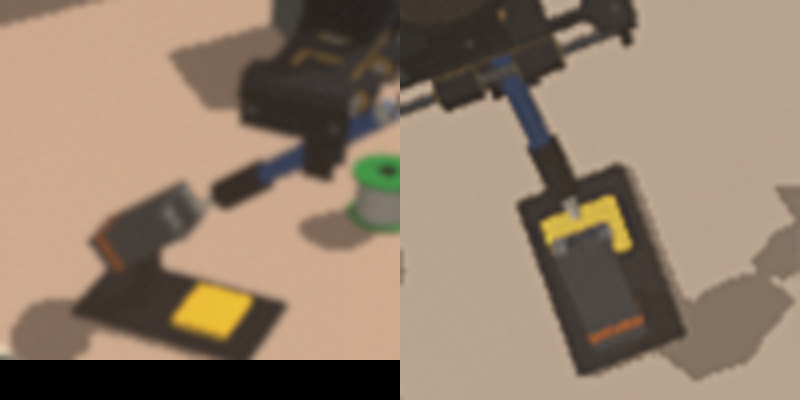

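Run:
```python
from h import *
T=load("top0");S=load("scene0")
t=T["img"];s=S["img"]
def crop(im,x0,y0,w,h,k,n): cv2.imwrite(n,cv2.resize(im[y0:y0+h,x0:x0+w],None,fx=k,fy=k,interpolation=cv2.INTER_CUBIC))
crop(t,358,130,40,62,9,"pics/tr.png");crop(s,262,232,60,64,9,"pics/sr.png")
for c,b in((T,(360,130,395,195)),(S,(260,232,322,298))):
    I=c["img"].astype(int);m=(I[...,2]-I[...,0]>65)&(I[...,2]>110)&(I[...,1]<90);ys,xs=np.nonzero(m[b[1]:b[3],b[0]:b[2]]);print(len(xs),xs.mean()+b[0],ys.mean()+b[1],xs.min()+b[0],xs.max()+b[0],ys.min()+b[1],ys.max()+b[1])
    rr=I[...,0]/I[...,2]
    m=((rr>.83)&(I.min(2)>90)).astype(np.uint8);w=np.zeros_like(m);w[b[1]:b[3],b[0]:b[2]]=m[b[1]:b[3],b[0]:b[2]]
    cn=max(cv2.findContours(w,0,1)[0],key=cv2.contourArea);box=cv2.boxPoints(cv2.minAreaRect(cn));print(box.round(2).tolist())
    P=np.array([plane(c,*q,.008) for q in box]);print(P.round(4).tolist(),P.mean(0))
```

```text
28 380.10714285714283 178.35714285714286 368 387 176 180
[[362.82000732421875, 187.14999389648438], [367.1199951171875, 135.58999633789062], [390.2099914550781, 137.52000427246094], [385.9100036621094, 189.0800018310547]]
[[0.4642, -0.1496, 0.008], [0.6295, -0.1721, 0.008], [0.6204, -0.2439, 0.008], [0.4558, -0.2196, 0.008]] [ 0.5424907  -0.19628177  0.008     ]
92 279.55434782608694 248.6195652173913 270 287 239 256
[[264.54998779296875, 259.3500061035156], [281.07000732421875, 243.50999450683594], [317.5, 281.5199890136719], [300.9700012207031, 297.3599853515625]]
[[0.47, -0.2262, 0.008], [0.4467, -0.151, 0.008], [0.6312, -0.1769, 0.008], [0.6452, -0.244, 0.008]] [ 0.54830094 -0.19949723  0.008     ]<stdin>:8: RuntimeWarning: divide by zero encountered in divide
<stdin>:8: RuntimeWarning: invalid value encountered in divide
```

View pics/tr.png

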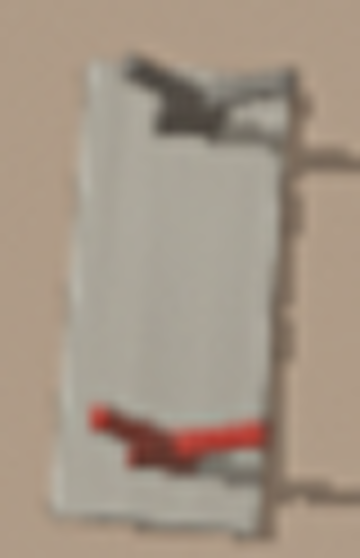

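View pics/sr.png

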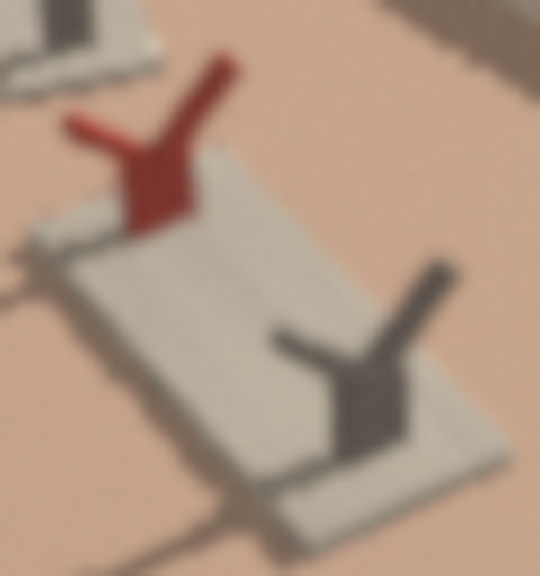

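Run:
```python
from h import *
T=load("top0");S=load("scene0")
def px(p,x0,y0,k=9): return ((p[0]+.5)/k-.5+x0,(p[1]+.5)/k-.5+y0)
Q={}
for n,a,b in(("r+",(100,417),(228,65)),("r-",(258,435),(72,122)),("g+",(135,68),(442,270)),("g-",(288,78),(282,338))):
    P,e=tri(T,px(a,358,130),S,px(b,262,232));Q[n]=P;print(n,P.round(4),round(e,4), plane(T,*px(a,358,130),.064).round(4))
r=(Q["r+"]+Q["r-"])/2;g=(Q["g+"]+Q["g-"])/2;print(r,g,(r+g)/2,np.linalg.norm(g-r),np.degrees(np.arctan2(*(g-r)[1::-1])))
```

```text
r+ [ 0.4884 -0.1618  0.0553] 0.0022 [ 0.4857 -0.1614  0.064 ]
r- [ 0.4799 -0.2132  0.0566] 0.001 [ 0.4779 -0.2122  0.064 ]
g+ [ 0.6065 -0.1792  0.0605] 0.003 [ 0.6043 -0.1798  0.064 ]
g- [ 0.5998 -0.2303  0.062 ] 0.0007 [ 0.5989 -0.2301  0.064 ]
[ 0.48416967 -0.1874938   0.05595256] [ 0.60313636 -0.20472532  0.06124408] [ 0.54365301 -0.19610956  0.05859832] 0.1203245583773948 -8.241591785304344
```

Run:
```python
from h import *
T=load("top5");S=load("scene5")
def crop(im,x0,y0,w,h,k,n): cv2.imwrite(n,cv2.resize(im[y0:y0+h,x0:x0+w],None,fx=k,fy=k,interpolation=cv2.INTER_CUBIC))
crop(T["img"],222,125,35,50,11,"pics/tp.png");crop(S["img"],372,145,75,45,8,"pics/sp.png")
```

```text
(no output)
```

View pics/tp.png

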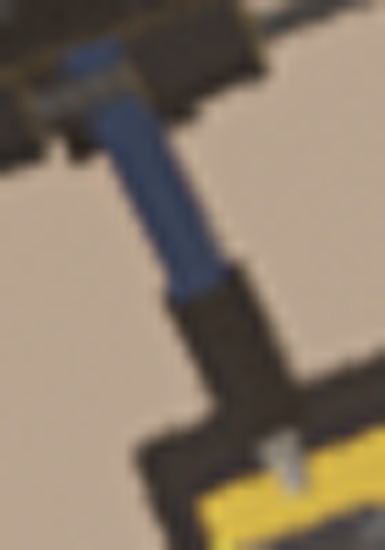

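View pics/sp.png

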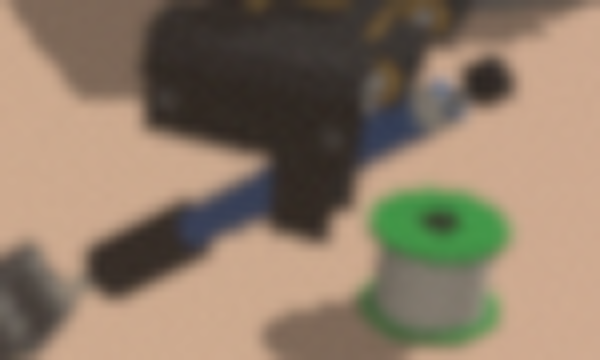

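Run:
```python
from h import *
from g import st
T=load("top5");S=load("scene5")
pt=lambda p:((p[0]+.5)/11-.5+222,(p[1]+.5)/11-.5+125)
ps=lambda p:((p[0]+.5)/8-.5+372,(p[1]+.5)/8-.5+145)
s=st();g=s["tcp_pos"]+np.array([0,0,.019])
J,e=tri(T,pt((203,280)),S,ps((190,227)));print("s63",J,e)
N,e=tri(T,pt((272,440)),S,ps((95,278)));print("s20",N,e,np.linalg.norm(J-N))
Z,e=tri(T,pt((298,487)),S,ps((70,287)));print("s0",Z,e)
for P,q in((J,63),(N,20)):
    d=g-P;print(q,"horiz",np.hypot(*d[:2]),"dz",d[2],"s_g",q+np.linalg.norm(d),"elev",np.degrees(np.arctan2(d[2],np.hypot(*d[:2]))),np.degrees(np.arctan2(d[1],d[0])))
```

```text
t 12.6 tcp [0.5942 0.2173 0.1615] jawang -70.45 F [ 0.31  1.02 -0.73] M [-0.059 -0.063  0.003] w 0.1828 tilt [-5.e-04 -2.e-04 -1.e+00]
s63 [0.55306295 0.2021756  0.14472634] 0.0015050899397396286
s20 [0.51966755 0.19058547 0.11257853] 0.0013032571363333042 0.047781440932522005
s0 [0.50975704 0.1862193  0.10549163] 0.004083059967252316
63 horiz 0.043777245122106546 dz 0.035746980138088885 s_g 63.05651808365005 elev 39.233883452742816 20.163664618139205
20 horiz 0.07912357921633409 dz 0.06789479459978662 s_g 20.104260461929492 elev 40.632414412441015 19.706223342748817
```

Call:
play_rows(deltas=[255,-3,-8,0,0,255,0,-15,0,0,255,0,-17,0,0,255,0,-15,0,0,255,4,-5,8,0,255,8,0,17,0,255,13,0,26,0,255,15,0,30,0,255,15,0,30,0,255,15,0,30,0])

```text
time_s: 13.6
tcp_pos: [0.5769, 0.0594, 0.2207]
ee_rot: [[-0.943, -0.002, 0.334], [-0.334, -0.001, -0.943], [0.002, -1.0, -0.0]]
wrist_force: [0.5, -0.3, -0.8]
gripper_width: 0.179
```

Call:
play_rows(deltas=[255,15,0,30,0,255,15,0,30,0,255,15,0,30,0,255,15,0,30,0,255,15,0,30,0,255,15,0,28,0,255,12,0,24,0,255,8,0,16,0,255,4,0,8,0,255,0,0,0,0])

```text
time_s: 14.6
tcp_pos: [0.5454, -0.1904, 0.221]
ee_rot: [[-0.943, -0.002, 0.332], [-0.332, 0.0, -0.943], [0.001, -1.0, -0.001]]
wrist_force: [-0.5, -0.2, -1.2]
gripper_width: 0.182
```

Call:
play_rows(deltas=[255,0,0,0,0.04,255,0,0,0,0.07,255,0,0,0,0.07,255,0,0,0,0.07,255,0,0,0,0.07,255,0,0,0,0.07,255,0,0,0,0.06,255,0,0,0,0.038,255,0,0,0,0,255,0,0,0,0])

```text
time_s: 15.6
tcp_pos: [0.5465, -0.1884, 0.2215]
ee_rot: [[-0.989, -0.0, -0.145], [0.145, 0.0, -0.989], [0.0, -1.0, -0.0]]
wrist_force: [-0.3, 0.5, -0.7]
gripper_width: 0.183
```

```bash
cat > rest.py <<'E'
from g import *
C=np.array([.543,-.197]);y=np.radians(-8.4);U=np.array([np.cos(y),np.sin(y)]);V=np.array([-np.sin(y),np.cos(y)])
def rr():
    s=st();d=s["tcp_pos"][:2]-C;print("rest x",round(d@U*1000,1),"y",round(d@V*1000,1),"grasp z",round((s["tcp_pos"][2]+.019)*1000,1));return s
def torest(x,yy,gz,jaw=-98.4):
    rr();t=C+U*x/1000+V*yy/1000;to((t[0],t[1],gz/1000-.019),jaw)
E
python3 - <<'E'
from rest import *
torest(0,0,165)
print(r.sense()["joints"])
from station import eyes
from h import *
for n,b in(("scene",(240,150,130,150)),("top",(330,110,100,100))):
    c=eyes.capture(n);np.savez(n+"6.npz",**c);x,y,w,h=b;cv2.imwrite(f"pics/{n}6.png",cv2.resize(c["img"][y:y+h,x:x+w],None,fx=4 if n=="scene" else 6,fy=4 if n=="scene" else 6,interpolation=cv2.INTER_CUBIC))
E
```

```text
t 15.6 tcp [ 0.5465 -0.1884  0.2215] jawang -98.31 F [-0.31  0.47 -0.67] M [-0.006 -0.052 -0.03 ] w 0.183 tilt [-4.e-04  2.e-04 -1.e+00]
rest x 2.2 y 9.0 grasp z 240.5
t 15.6 tcp [ 0.5465 -0.1884  0.2215] jawang -98.31 F [-0.31  0.47 -0.67] M [-0.006 -0.052 -0.03 ] w 0.183 tilt [-4.e-04  2.e-04 -1.e+00]
tool delta mm [ 2.2 75.5  9. ]
roll 0.0014972487406825137
[-2.98011341e+00  1.75372063e+01 -6.41782885e+00 -1.09913613e-02
 -6.60666765e+01  8.46703618e+01]
```

View pics/scene6.png

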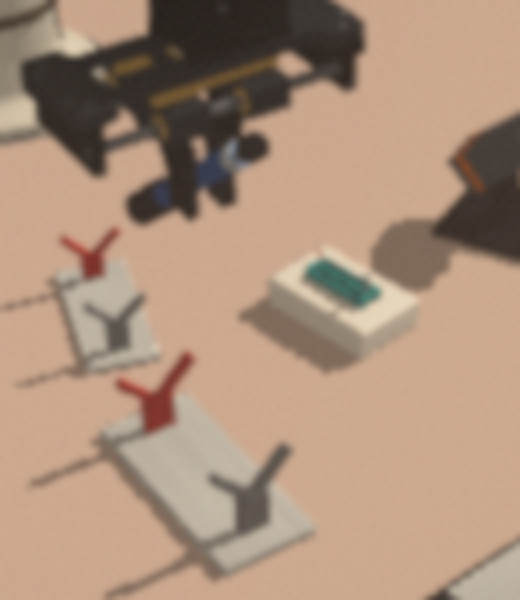

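View pics/top6.png

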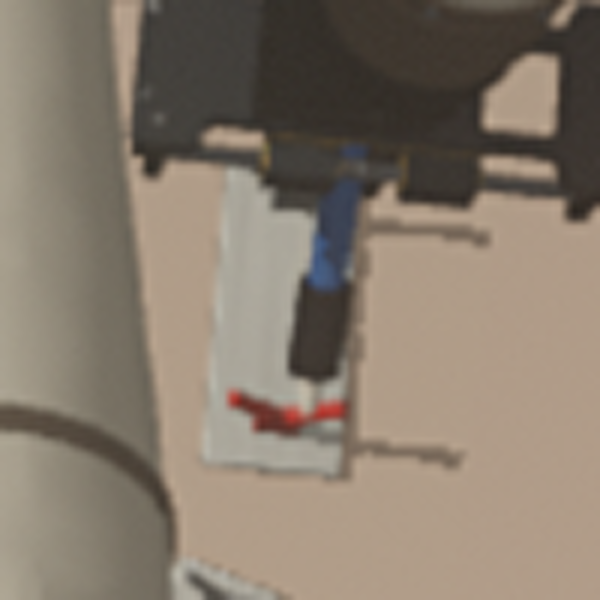

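Run:
```python
from h import *
from rest import *
T=load("top6");S=load("scene6")
s=r.sense();G=s["tcp_pos"]+[0,0,.019]
pt=lambda p:((p[0]+.5)/6-.5+330,(p[1]+.5)/6-.5+110)
ps=lambda p:((p[0]+.5)/4-.5+240,(p[1]+.5)/4-.5+150)
for el in(38,40,42):
    e=np.radians(el);a=np.array([*(U*np.cos(e)),np.sin(e)])
    for c,p,q in((T,pt((312,416)),0),(T,pt((312,377)),20),(T,pt((325,286)),63),(S,ps((133,213)),20),(S,ps((163,198)),63),(S,ps((258,146)),200)):
        o,d=ray(c,*p);A=np.stack([a,-d],1);k=np.linalg.lstsq(A,o-G,rcond=None)[0]
        print(el,q,"s_g",round(q-k[0]*1000,1),"miss",round(np.linalg.norm(G+k[0]*a-o-k[1]*d)*1000,1))
```

```text
38 0 s_g 120.2 miss 5.5
38 20 s_g 121.9 miss 2.5
38 63 s_g 122.4 miss 1.0
38 20 s_g 139.5 miss 4.5
38 63 s_g 125.7 miss 3.1
38 200 s_g 107.8 miss 3.0
40 0 s_g 122.1 miss 6.2
40 20 s_g 123.4 miss 3.0
40 63 s_g 123.1 miss 1.3
40 20 s_g 139.2 miss 0.4
40 63 s_g 125.7 miss 0.9
40 200 s_g 108.2 miss 0.2
42 0 s_g 124.2 miss 6.8
42 20 s_g 125.1 miss 3.6
42 63 s_g 124.0 miss 1.6
42 20 s_g 137.0 miss 3.7
42 63 s_g 124.8 miss 1.2
42 200 s_g 109.6 miss 3.3
```

Call:
play_rows(deltas=[255,1,0,4,0,255,1,0,5,0,255,0,8,0,0,255,0,18,0,0,255,0,22,0,0,255,0,22,0,0,255,0,18,0,0,255,0,12,0,0,255,0,5,0,0,255,0,0,0,0])

```text
time_s: 16.7
tcp_pos: [0.5431, -0.1977, 0.1161]
ee_rot: [[-0.989, -0.001, -0.146], [0.146, -0.0, -0.989], [0.001, -1.0, 0.0]]
wrist_force: [0.3, -0.0, -0.9]
gripper_width: 0.181
```

Run:
```python
from rest import *
torest(1.3,0,115)
from station import eyes
from h import *
a=[]
for n,b in(("scene",(250,200,90,100)),("top",(335,115,80,80))):
    c=eyes.capture(n);np.savez(n+"7.npz",**c);x,y,w,h=b;a.append(cv2.resize(c["img"][y:y+h,x:x+w],(400,400*h//w),interpolation=cv2.INTER_CUBIC))
a[1]=cv2.copyMakeBorder(a[1],0,a[0].shape[0]-400,0,0,cv2.BORDER_CONSTANT)
cv2.imwrite("pics/both7.png",np.hstack(a))
```

```text
t 16.7 tcp [ 0.5431 -0.1977  0.1161] jawang -98.42 F [ 0.28 -0.   -0.87] M [-0.013 -0.025 -0.013] w 0.1813 tilt [-0.0011 -0.     -1.    ]
rest x 0.2 y -0.7 grasp z 135.1
t 16.7 tcp [ 0.5431 -0.1977  0.1161] jawang -98.42 F [ 0.28 -0.   -0.87] M [-0.013 -0.025 -0.013] w 0.1813 tilt [-0.0011 -0.     -1.    ]
tool delta mm [-1.1 20.1 -0.7]
roll -0.00028784471381925977
```

View pics/both7.png

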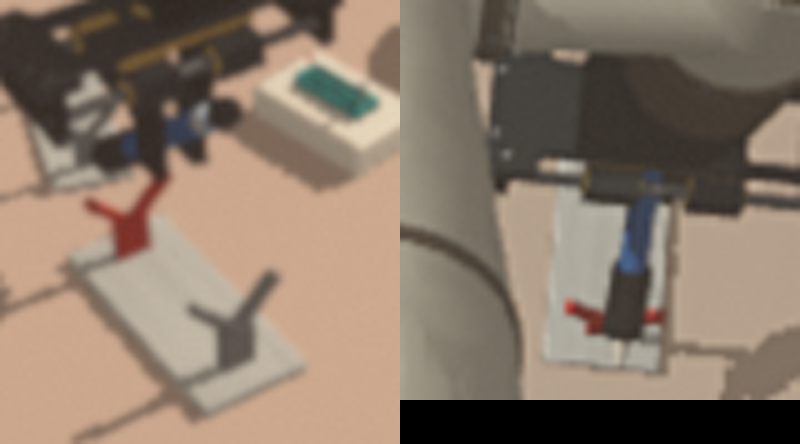

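Call:
play_rows(deltas=[255,-1,4,-0.5,0,255,0,5,0,0,255,0,5,0,0,255,0,4,0,0,255,0,2,0,0,255,0,0,0,0,255,0,0,0,0,255,0,0,0,0,255,0,0,0,0,255,0,0,0,0])

```text
time_s: 17.8
tcp_pos: [0.5445, -0.1973, 0.0968]
ee_rot: [[-0.989, 0.0, -0.146], [0.146, -0.0, -0.989], [-0.0, -1.0, -0.0]]
wrist_force: [-0.0, 0.0, -1.1]
gripper_width: 0.182
```

Run:
```python
from rest import *
rr()
```

```text
t 17.8 tcp [ 0.5445 -0.1973  0.0968] jawang -98.41 F [-0.    0.01 -1.12] M [-0.03  -0.063  0.017] w 0.1822 tilt [ 3.e-04 -0.e+00 -1.e+00]
rest x 1.5 y -0.1 grasp z 115.8
```

Call:
play_rows(deltas=[255,0,1.5,0,0,255,0,1.5,0,0,255,0,1.5,0,0,255,0,1.5,0,0,255,0,1.5,0,0,255,0,1.5,0,0,255,0,0,0,0,255,0,0,0,0,255,0,0,0,0,255,0,0,0,0])

```text
time_s: 18.8
tcp_pos: [0.5442, -0.1972, 0.0876]
ee_rot: [[-0.989, -0.0, -0.146], [0.146, 0.0, -0.989], [0.0, -1.0, -0.0]]
wrist_force: [0.3, -0.1, -0.9]
gripper_width: 0.186
```

Run:
```python
from rest import *
rr()
```

```text
t 18.8 tcp [ 0.5442 -0.1972  0.0876] jawang -98.42 F [ 0.28 -0.08 -0.85] M [ 0.141  0.159 -0.069] w 0.1861 tilt [-4.e-04  1.e-04 -1.e+00]
rest x 1.2 y -0.1 grasp z 106.6
```

Call:
play_rows(deltas=[255,-1,2,0,0,255,-1,2,0,0,255,-1,2,0,0,255,-1.2,2.5,0,0,255,-1.2,2,0,0,255,-1.2,2,0,0,255,-1.2,2,0,0,255,0,0,0,0,255,0,0,0,0,255,0,0,0,0])

```text
time_s: 19.8
tcp_pos: [0.5523, -0.1986, 0.0733]
ee_rot: [[-0.989, 0.001, -0.146], [0.146, -0.0, -0.989], [-0.001, -1.0, 0.0]]
wrist_force: [0.6, -0.4, 2.1]
gripper_width: 0.178
```

```bash
cat > s2.py <<'E'
import sys
from rest import *
rr()
from station import eyes
from h import *
k=sys.argv[1];a=[]
for n,b in(("scene",(250,200,90,100)),("top",(335,115,80,80))):
    c=eyes.capture(n);np.savez(n+k+".npz",**c);x,y,w,h=b;a.append(cv2.resize(c["img"][y:y+h,x:x+w],(400,400*h//w),interpolation=cv2.INTER_CUBIC))
a[1]=cv2.copyMakeBorder(a[1],0,a[0].shape[0]-400,0,0,cv2.BORDER_CONSTANT)
cv2.imwrite(f"pics/both{k}.png",np.hstack(a))
E
python3 s2.py 8
```

```text
t 19.8 tcp [ 0.5523 -0.1986  0.0733] jawang -98.4 F [ 0.6  -0.37  2.08] M [-0.113 -0.023 -0.018] w 0.1782 tilt [ 6.e-04 -2.e-04 -1.e+00]
rest x 9.4 y -0.2 grasp z 92.3
```

View pics/both8.png

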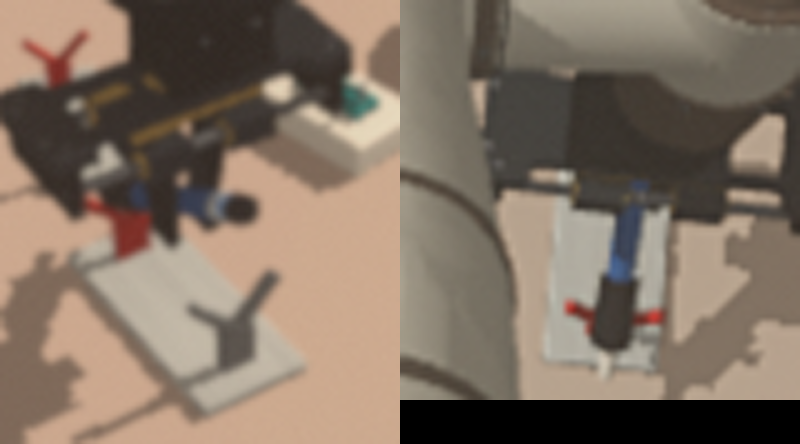

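Call:
play_rows(deltas=[255,-1.1,2.2,0,0,255,-1,2.2,0,0,255,-1,2.1,0,0,255,-0.9,2.1,0,0,255,-0.9,2.1,0,0,255,-0.9,2.2,0,0,255,-0.7,2.2,0,0,255,-0.7,2.2,0,0,255,-0.7,2.3,0,0,255,0,0,0,0])

```text
time_s: 20.9
tcp_pos: [0.56, -0.1996, 0.0533]
ee_rot: [[-0.989, -0.0, -0.146], [0.146, -0.0, -0.989], [0.0, -1.0, 0.0]]
wrist_force: [2.0, -0.5, 1.9]
gripper_width: 0.185
```

```bash
python3 s2.py 9
```

```text
t 20.9 tcp [ 0.56   -0.1996  0.0533] jawang -98.41 F [ 2.04 -0.49  1.91] M [-0.161 -0.237  0.063] w 0.1853 tilt [-2.e-04 -0.e+00 -1.e+00]
rest x 17.2 y -0.1 grasp z 72.3
```

View pics/both9.png

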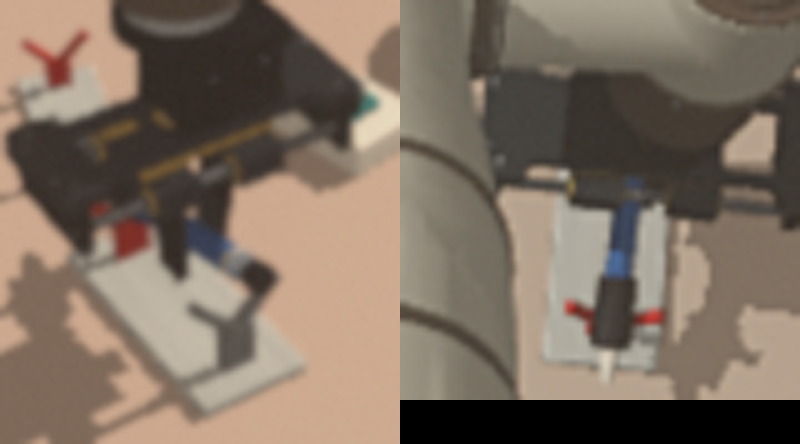

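Call:
play_rows(deltas=[255,-0.6,2.1,0,0,255,-0.5,2.1,0,0,255,-0.5,2.2,0,0,255,-0.3,2.3,0,0,255,-0.3,2.3,0,0,255,-0.2,2.2,0,0,255,-0.1,1.5,0,0,255,0,0,0,0,255,0,0,0,0,255,0,0,0,0])

```text
time_s: 22.0
tcp_pos: [0.5624, -0.1999, 0.0389]
ee_rot: [[-0.989, 0.0, -0.146], [0.146, 0.0, -0.989], [0.0, -1.0, -0.0]]
wrist_force: [2.9, -0.8, 2.8]
gripper_width: 0.177
```

```bash
python3 s2.py 10
```

```text
t 22.0 tcp [ 0.5624 -0.1999  0.0389] jawang -98.41 F [ 2.91 -0.78  2.75] M [-0.106 -0.509  0.043] w 0.1767 tilt [ 0.  0. -1.]
rest x 19.6 y -0.1 grasp z 57.9
```

View pics/both10.png

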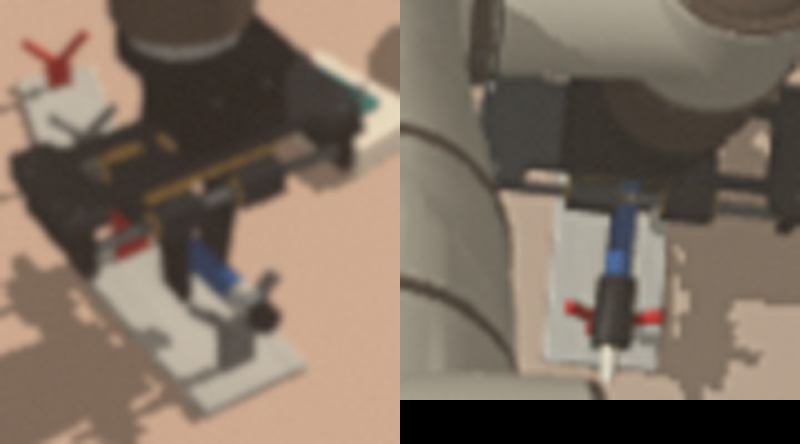

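Call:
play_rows(deltas=[255,-0.2,1,0,0,255,-0.1,1,0,0,255,0,1,0,0,255,0,1,0,0,255,0,1,0,0,255,0,0,0,0,255,0,0,0,0,255,0,0,0,0,255,0,0,0,0,255,0,0,0,0])

```text
time_s: 23.1
tcp_pos: [0.5627, -0.2, 0.0339]
ee_rot: [[-0.989, 0.0, -0.146], [0.146, -0.0, -0.989], [-0.0, -1.0, -0.0]]
wrist_force: [2.9, -0.6, 2.3]
gripper_width: 0.18
```

```bash
python3 s2.py 11
python3 - <<'E'
from h import *
T=load("top11");S=load("scene11")
cv2.imwrite("pics/t11.png",cv2.resize(T["img"][145:200,360:400],None,fx=10,fy=10,interpolation=cv2.INTER_CUBIC))
cv2.imwrite("pics/s11.png",cv2.resize(S["img"][235:295,265:330],None,fx=8,fy=8,interpolation=cv2.INTER_CUBIC))
E
```

```text
t 23.1 tcp [ 0.5627 -0.2     0.0339] jawang -98.41 F [ 2.92 -0.62  2.35] M [-0.174 -0.581  0.011] w 0.1803 tilt [ 2.e-04 -0.e+00 -1.e+00]
rest x 20.0 y -0.1 grasp z 52.9
```

View pics/t11.png

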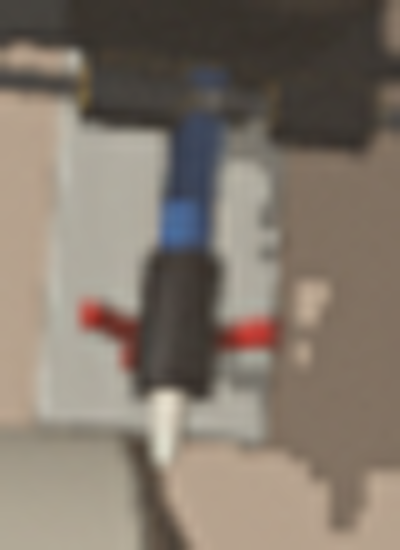

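View pics/s11.png

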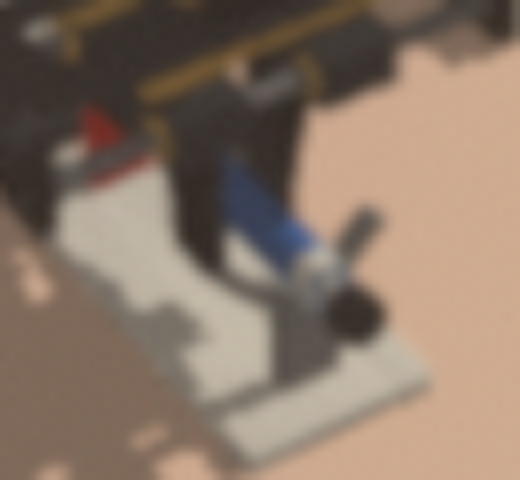

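Run:
```python
from h import *
from rest import *
T=load("top11");S=load("scene11")
pt=lambda p:((p[0]+.5)/10-.5+360,(p[1]+.5)/10-.5+145)
for p,q,z in(((163,467),0,.052),((172,393),20,.058),((187,250),63,.061),((90,313),-1,.064),((268,332),-1,.064)):
    P=plane(T,*pt(p),z);d=P[:2]-C;print(q,P,"rest x",round(d@U*1000,1),"y",round(d@V*1000,1),"mid x", round(d@U*1000+100-q,1))
P=plane(S,(355.5)/8-.5+265,(313.5)/8-.5+235,.052);d=P[:2]-C;print("knob",d@U*1000,d@V*1000)
```

```text
0 [ 0.44144949 -0.18151855  0.052     ] rest x -102.7 y 0.5 mid x -2.7
20 [ 0.46231471 -0.18453458  0.058     ] rest x -81.6 y 0.5 mid x -1.6
63 [ 0.50462085 -0.19108671  0.061     ] rest x -38.8 y 0.2 mid x -1.8
-1 [ 0.48582376 -0.16108983  0.064     ] rest x -61.8 y 27.2 mid x 39.2
-1 [ 0.47831131 -0.21262774  0.064     ] rest x -61.7 y -24.9 mid x 39.3
knob 88.14843502605396 5.488685872131629
```

Call:
play_rows(deltas=[255,0,0.5,0,0,255,0,0.5,0,0,255,0,0.5,0,0,255,0,0,0,0,255,0,0,0,0,255,0,0,0,0,255,0,0,0,0,255,0,0,0,0,255,0,0,0,0,255,0,0,0,0])

```text
time_s: 24.2
tcp_pos: [0.5628, -0.2, 0.0324]
ee_rot: [[-0.989, 0.0, -0.146], [0.146, -0.0, -0.989], [-0.0, -1.0, 0.0]]
wrist_force: [3.8, -0.5, 2.6]
gripper_width: 0.18
```

```bash
python3 -c "
from rest import *
rr()"
```

```text
t 24.2 tcp [ 0.5628 -0.2     0.0324] jawang -98.41 F [ 3.85 -0.53  2.65] M [-0.187 -0.752  0.016] w 0.1805 tilt [ 2.e-04 -0.e+00 -1.e+00]
rest x 20.0 y -0.1 grasp z 51.4
```

Call:
play_rows(deltas=[255,0.3,0.5,0,0,255,0.2,0.5,0,0,255,0,0.5,0,0,255,0,0,0,0,255,0,0,0,0,255,0,0,0,0,255,0,0,0,0,255,0,0,0,0,255,0,0,0,0,255,0,0,0,0])

```text
time_s: 25.2
tcp_pos: [0.5616, -0.1999, 0.0306]
ee_rot: [[-0.989, -0.001, -0.146], [0.146, 0.0, -0.989], [0.001, -1.0, -0.0]]
wrist_force: [0.1, 0.2, 1.0]
gripper_width: 0.178
```

```bash
python3 -c "
from rest import *
rr()"
```

```text
t 25.2 tcp [ 0.5616 -0.1999  0.0306] jawang -98.42 F [0.06 0.24 1.03] M [-0.131  0.107  0.011] w 0.1775 tilt [-1.4e-03  2.0e-04 -1.0e+00]
rest x 18.8 y -0.1 grasp z 49.6
```

Call:
play_rows(deltas=[255,0,0.5,0,0,255,0,0.5,0,0,255,0,0.5,0,0,255,0,0,0,0,255,0,0,0,0,255,0,0,0,0,255,0,0,0,0,255,0,0,0,0,255,0,0,0,0,255,0,0,0,0])

```text
time_s: 26.2
tcp_pos: [0.5617, -0.1998, 0.0303]
ee_rot: [[-0.989, -0.001, -0.146], [0.146, -0.0, -0.989], [0.001, -1.0, 0.0]]
wrist_force: [-2.1, 1.7, 8.0]
gripper_width: 0.174
```

```bash
python3 s2.py 12
python3 - <<'E'
from h import *
S=load("scene12")
cv2.imwrite("pics/s12.png",cv2.resize(S["img"][235:295,265:330],None,fx=8,fy=8,interpolation=cv2.INTER_CUBIC))
E
```

```text
t 26.2 tcp [ 0.5617 -0.1998  0.0303] jawang -98.38 F [-2.13  1.7   8.04] M [ 0.319  0.83  -0.012] w 0.1739 tilt [-1.e-03 -1.e-04 -1.e+00]
rest x 18.9 y -0.1 grasp z 49.3
```

View pics/s12.png

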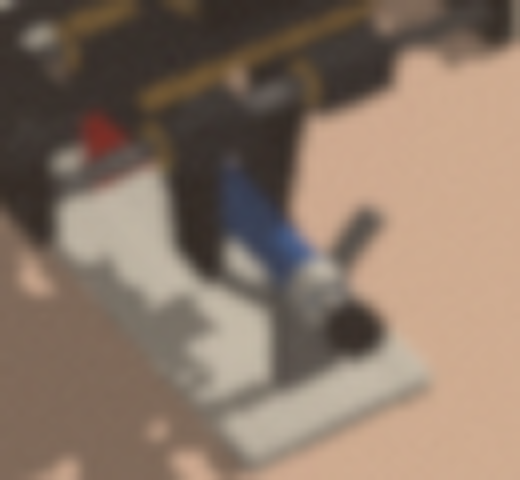

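Run:
```python
from h import *
from rest import *
for k,p in(("11",(355,312)),("12",(353,326))):
    S=load("scene"+k)
    for off in(-2,0,2):
        o,d=ray(S,(p[0]+.5)/8-.5+265,(p[1]+.5)/8-.5+235)
        n=np.array([*V,0]);t=(off/1000-(o-[*C,0])@n)/(d@n);P=o+t*d;print(k,off,"x",(P[:2]-C)@U*1000,"z",P[2]*1000)
```

```text
11 -2 x 100.46728488509281 z 65.7237874744977
11 0 x 97.1817928156665 z 62.173166405129706
11 2 x 93.89630074624034 z 58.62254533576194
12 -2 x 99.05789036573606 z 58.892470271638466
12 0 x 95.76605708278738 z 55.31111342145978
12 2 x 92.4742237998386 z 51.72975657128121
```

Call:
play_rows(deltas=[255,0,-0.7,0,0,255,0,0,0,0,255,0,0,0,0,200,0,0,0,0,190,0,0,0,0,170,0,0,0,0,130,0,0,0,0,80,0,0,0,0,0,0,0,0,0,0,0,0,0,0])

```text
time_s: 27.3
tcp_pos: [0.5622, -0.1999, 0.03]
ee_rot: [[-0.989, -0.0, -0.146], [0.146, 0.0, -0.989], [0.0, -1.0, -0.0]]
wrist_force: [-0.6, 0.3, 0.2]
gripper_width: 0.613
```

```bash
python3 s2.py 13
```

```text
t 27.3 tcp [ 0.5622 -0.1999  0.03  ] jawang -98.41 F [-0.62  0.31  0.16] M [-0.01   0.035  0.006] w 0.6131 tilt [-0.  0. -1.]
rest x 19.4 y -0.1 grasp z 49.0
```

View pics/both13.png

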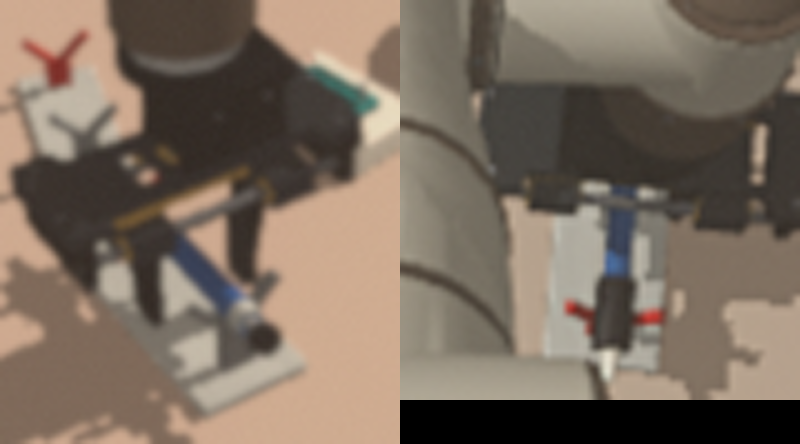

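Call:
play_rows(deltas=[0,0,0,0,0,0,0,0,0,0,0,0,0,0,0,0,0,-5,0,0,0,0,-12,0,0,0,0,-20,0,0,0,0,-25,0,0,0,0,-30,0,0,0,0,-30,0,0,0,0,-20,0,0])

```text
time_s: 28.4
tcp_pos: [0.5632, -0.2002, 0.176]
ee_rot: [[-0.989, 0.005, -0.146], [0.146, -0.001, -0.989], [-0.005, -1.0, 0.0]]
wrist_force: [0.5, 0.8, -0.7]
gripper_width: 0.996
```

Call:
play_rows(deltas=[0,0,-10,0,0,0,10,0,-10,0,0,20,0,-20,0,0,20,0,-20,0,0,20,0,-20,0,0,20,0,-20,0,0,10,0,-10,0,0,0,0,0,0,0,0,0,0,0,0,0,0,0,0])

```text
time_s: 29.4
tcp_pos: [0.4783, -0.0867, 0.1818]
ee_rot: [[-0.989, -0.0, -0.147], [0.147, -0.0, -0.989], [0.0, -1.0, 0.0]]
wrist_force: [-0.1, -0.5, -0.3]
gripper_width: 0.995
```

```bash
python3 s2.py 14
python3 - <<'E'
from h import *
T=load("top14");S=load("scene14")
cv2.imwrite("pics/full14.png",T["img"]);cv2.imwrite("pics/fulls14.png",S["img"])
cv2.imwrite("pics/t14.png",cv2.resize(T["img"][130:195,355:405],None,fx=9,fy=9,interpolation=cv2.INTER_CUBIC))
E
```

```text
t 29.4 tcp [ 0.4783 -0.0867  0.1818] jawang -98.44 F [-0.1  -0.51 -0.32] M [-0.007 -0.007 -0.018] w 0.9951 tilt [-3.e-04 -2.e-04 -1.e+00]
rest x -80.1 y 99.7 grasp z 200.8
```

View pics/both14.png

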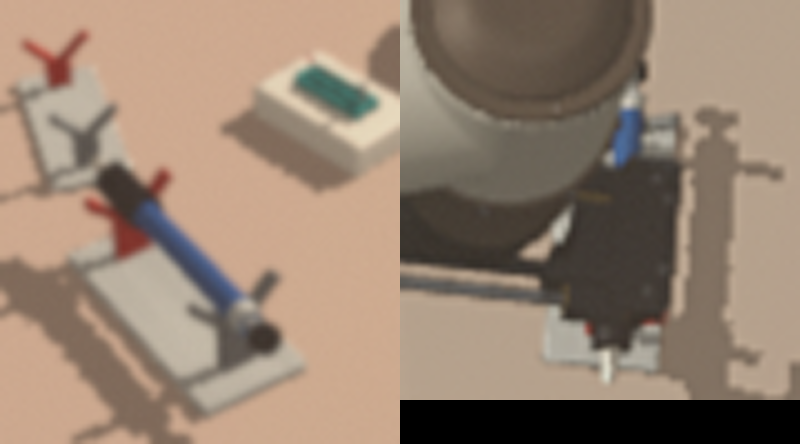

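View pics/full14.png

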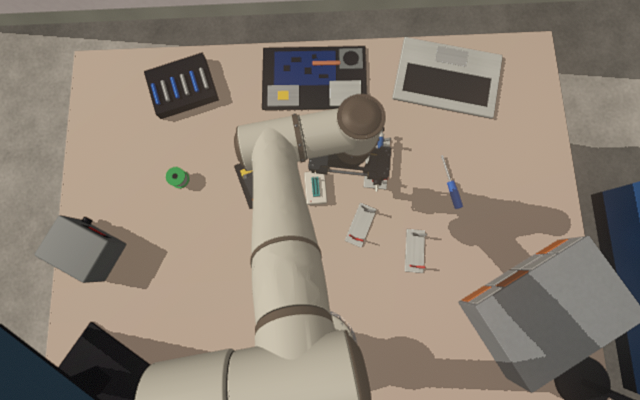

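View pics/t14.png

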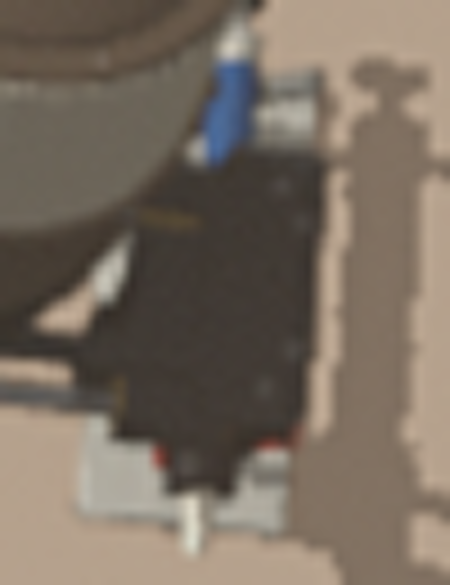

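Run:
```python
from h import *
from rest import *
T=load("top14");S=load("scene14")
for p,q in(((192,553),0),((195,490),20)):
    P=plane(T,(p[0]+.5)/9-.5+355,(p[1]+.5)/9-.5+130,.052);d=P[:2]-C;print(q,"mid x",round(d@U*1000+100-q,1),"y",round(d@V*1000,1))
n=np.array([*V,0])
k=400/90
for p,q in(((265,338),197),((240,310),178),((138,205),63)):
    o,d=ray(S,(p[0]+.5)/k-.5+250,(p[1]+.5)/k-.5+200);t=-((o-[*C,0])@n)/(d@n);P=o+t*d;print(q,"x",(P[:2]-C)@U*1000,"z",P[2]*1000)
# stand check (scene)
import cv2
a=np.hstack([cv2.resize(load(f"scene{i}")["img"][150:220,340:420],None,fx=4.9,fy=4.9) for i in(0,14)]);cv2.imwrite("pics/std.png",a)
```

```text
0 mid x -2.0 y 0.4
20 mid x -0.8 y 1.3
197 x 98.3173142039096 z 56.12296601546907
178 x 72.2369224080335 z 57.12119614699817
63 x -43.902239827285044 z 53.849341904326224
```

View pics/std.png

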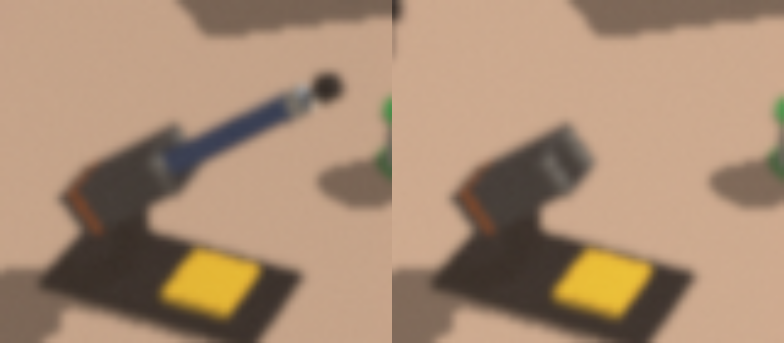

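The stand has not moved and the pump lies level and centred, so I am handing in.

```bash
python3 -c "
from station import r
print(r.finish_job())"
```

```text
the job is handed in; nothing more can be done
None
```

The pump is out of the sleeve and lies released in both notches of the large rest, nozzle in the red one. I handed the job in at about 29.5 s of the 67 s allowed; no verdict was reported.

- **Drawing it out:** I gripped the barrel about 120 mm from the tip and shifted the pump about 4.6 mm sideways, off the sleeve wall. I then drew it along the 40° sleeve axis. The keeper never caught, and the pull stayed below 1 N.
- **Laying it down:** I set the black body in the red notch. Then I lowered the grip along an arc so the pump turned level between the pads, until it was held in both notches with about 8 N of downward force. I eased off, let go and backed away.

**Last checks:**
- **Pump along the rest:** its middle came out 1–2 mm towards the red side in the top view. That view put the red notch itself about 2 mm out the same way, so the true offset is near zero. The limit is 12 mm.
- **Pump across the rest:** within about 1 mm.
- **Pump height:** the scene camera gave 54–57 mm at three points, against the nominal 52 mm. That camera is only good to a few millimetres here, so I took the pump as level and seated, which the picture also showed.
- **Stand:** looks the same in the scene pictures from before and after.
- **Bystanders:** I checked the programmer, spool and screwdriver by eye in the last top picture, without measuring them. All three look to be in place.
- **Robot:** touches nothing; the wrist force read about zero.

The two cameras differed by up to about 6 mm on the rest's position along its axis when I measured its base plate. I used the tips of the notches seen in both views instead, which came out 120.3 mm apart against 120 mm nominal.

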